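# Free a stiff dial padlock and present it open

### The job

The transport case's dial padlock has been sticking. First press the white nozzle cap of the fixed lubricant canister beside it fully down and let it spring back up, then turn the lock's dial to the notch where its red line clicks in at the red mark on the brass body, and pull the shackle fully out while the lock stays seated in its cradle. Finally take the open lock by its dial knob, lift it straight up and finish while still holding it level, shackle open, about 10 cm above the cradle; do not disturb the tin, the loupe or the eraser.

Things in the scene. Friction and masses are not known exactly. Their poses are not given: they have to be found in the camera images.
- lock: padlock lying on its back in the cradle, about 0.4 kg: brass body 60 (x) x 58 (y) x 28 mm, dial up on its centre. Origin: centre of its underside, 30 mm above the table at the start; z up; the shackle sticks out and is pulled to -x. A red index mark lies on the top at the -x edge. The pocket leaves about 1.5 mm of play; the lock lifts straight up
- dial (a joint): the lock's dial, rad, 0 where its red line meets the body's red mark, the only notch (within 0.1 rad) where the shackle opens. Starts between 0.8 and 2.4 and grows counterclockwise seen from above, so turn it clockwise. It clicks every 0.524 rad (30 degrees) and springs to the nearest notch when let go; a click takes under 0.1 N m. Range 3.1 either way; it cannot turn while the shackle is out
- dial_knob (a point): on the dial's axis, 52 mm above the lock's underside. Fluted aluminium knob, 35 mm across, 30 mm tall, its top 63 mm above the lock's underside; below it the black dial disc, 46 mm across, upper face 33 mm above the lock's underside, with a red line from knob to rim (also on the knob's top) and white ticks every 30 degrees
- shackle (a joint): how far the shackle is pulled out of the lock along the lock's -x, m: 0 shut, 0.020 fully out. Needs about 3 N when the dial is at 0, and stays where it is left; blocked after 2 mm of play when the dial is elsewhere
- shackle_bar (a point): centre of the shackle's cross bar, a steel rod 9 mm thick along the lock's y, 14 mm above the lock's underside (44 mm above the table). The bow is 45 mm wide over its legs; the bar lies 80 mm from the lock's centre when shut, with 40 mm free between bar and cradle and bare table below
- cradle: grey block 72 (x) x 74 (y) mm fixed to the table, with steel feet on the two y sides (116 mm over all) 6 mm high; its pocket floor is 30 mm above the table with lips 8.5 mm high all round and a lug 16 mm high and 20 mm wide between the shackle's legs. Origin: centre of the underside; axes as the lock's
- canister: small aluminium lubricant canister with a blue band, 45 mm across, fixed upright in a holder foot 80 mm across, beside the lock on its +y side. Origin: centre of the underside, z up
- nozzle_top (a point): centre of the flat top of the white nozzle cap, 26 mm across, 118 mm above the table; a thin orange spout points towards the lock
- nozzle (a joint): how far the nozzle cap is pressed down, m: 0 up, 0.006 fully down; springs back when let go. Fully down takes about 6 N
- strip_tin: round green tin, 64 mm across, 23 mm high, loose bystander; origin centre of underside
- loupe: black eyepiece loupe, 42 mm across, 34 mm high, loose bystander; origin centre of underside
- eraser: eraser 23 x 52 x 13 mm, loose bystander; origin centre of underside

How it is judged (in metres and radians):
On the way, in this order (a step that is already met when the one before it is completed fails the run):
1. the nozzle cap is pressed down (more than 4.5 mm of 6) (value of joint nozzle above 0.0045 m), for 0.05 s.
2. the nozzle cap has sprung back up, the dial still away from the opening notch (value of joint nozzle below 0.001 m and value of joint dial above 0.3 rad), for 0.1 s.
3. the dial rests in the opening notch (within 0.12 rad), shackle still shut (value of joint dial between -0.12 and 0.12 rad and value of joint shackle below 0.006 m), for 0.2 s.
4. the shackle is pulled out (more than 16 mm of 20), the lock still in its cradle (value of joint shackle above 0.016 m and height (world z) of lock below 0.04 m), for 0.2 s.
At the end, for the whole second after the job is handed in: the lock is held still in the fingers, its underside 100 to 200 mm above the table (70 to 170 mm above the pocket it came from) and within 60 mm of straight over the cradle, touching nothing else, level within 20 degrees, its shackle still at least 15 mm out, the nozzle cap up (height (world z) of lock between 0.1 and 0.2 m and angle between lock's own z axis and vertical below 0.35 rad and horizontal distance between lock and cradle below 0.06 m and value of joint shackle above 0.015 m and value of joint nozzle below 0.001 m and contact force between lock and the fingers above 1 N and contact force between lock and cradle below 0.1 N and linear speed of lock below 0.03 m/s); the arm keeps its last pose, push and grip.
It fails at once if the lock is lifted from the cradle while its shackle is still shut (height (world z) of lock above 0.05 m and value of joint shackle below 0.012 m).
It fails at once if the tin, the loupe or the eraser is moved by more than 20 mm (distance of any of strip_tin, loupe, eraser from where it was at the start of the episode above 0.02 m).
It also fails if it takes over 72 s, if anything falls off the work surface, if the arm or the gripper's body presses on something with over 40 N, if the wrist force passes 120 N, or if a joint passes its speed limit or range.

### The arm

A 6-joint arm with a two-finger parallel gripper is mounted at the origin on a cart in front of the work surface, level with it; the furniture and walls round the work are solid. World frame = base frame: x ahead of the robot, y to its left, z up, the work surface at z = 0. Lengths are in m, angles in degrees, forces in N, time in s.
With the tool pointing down it reaches from about 0.4 to 0.825 m from the base axis. Payload 7 kg.
Tool frame: the origin (TCP) lies midway between the tips of the shut fingers; the grasp point (between the pads) lies r.tcp_to_grasp behind it (r.tcp_to_grasp is the distance from the TCP to the grasp point, in m); x points along the fingers, y is the direction in which the jaws open and shut, and the axes are right-handed (so a half turn about x gives the same grasp; the last joint's range is limited). The gripper opens to 88 mm and grips with 3 to 60 N. Pads are 19 mm wide; open, the fingers measure 130 mm over their backs; the gripper's body (78 mm by 193 mm) begins 47 mm behind the grasp point.
Start: joints at [-51.618, 20.546, 0.682, 0, -70.136, -16.507], TCP at [0.251, -0.626, 0.227] pointing down, gripper open.
Joint ranges: [-176.03, 176.03], [-82.01, 121.73], [-58.28, 71.71], [-173.87, 95.51], [-174.79, -0.11], [-173.66, 173.66]. Speed limits (degrees/s): [136.94, 136.94, 172.46, 180, 180, 180].

### API

Orientations are given as [roll, pitch, yaw] about the fixed x, y, z axes, in that order (R = Rz(yaw) Ry(pitch) Rx(roll)).
In Python, from plant import r gives the robot as it stands.
- The arm moves only by the tool carry_out, never from a script. Its argument "moves" is a list of rows, each a list of 7 numbers: the shift along the world's x, y, z in mm, then the turn, a rotation vector about the world's x, y, z in rad, then the opening in per cent of the stroke, from 0 (shut) to 100 (fully open). In form: [[x, y, z, wx, wy, wz, claw], ...]. A call has 1 to 5 rows; each row is the pose to reach, as a shift and turn from the pose commanded when the call began; what a row does not reach only later rows make up. A row lasts 1/10 s, in which the tool goes at most 50 mm and 8.59 degrees, less where a joint would pass 70% of its speed; a pose out of reach is approached as far as the arm can. A call with a gripper value outside its range is refused whole. The fingers move at their own pace and stop on an object; "squeeze" is the grip in N (left out, the last holds). Time passes only in rows, so rows that repeat a pose let the fingers close. It gives the time, the measured TCP pose, the force and the opening at its end, in the units of the state.
- r.get_state(): the state, without advancing time (a new reading comes with each control period).
- r.capture(name): name is "scene" or "top"; returns the picture (480x640x3 uint8, blue, green, red); there is no depth.
- r.camera_params(name): a dict with "K" (3x3 intrinsics, pixels), "rvec" (rotation vector, rad) and "tvec" (3), from world to camera coordinates, as OpenCV has them. Camera axes: x right, y down, z forward; pixel columns grow to the right and rows downward; lengths in m; the calibration is good to about 2 mm. A picture is of the moment at which its call begins. camera_params takes no time and is no camera call.
- r.close_job(): hands the job in, once; it reports no verdict.
The state is a dict: "time_s": time; "joints": joint angles; "qd": joint speeds; "joint_torque": joint torques, N m; "tcp_pos": TCP position; "eef_rot": TCP orientation; "contact_force": force on the tool from outside, world axes, zero at the start; "moment": the same for the moment, N m; "gripper_width": finger opening in m.
Only numpy, scipy, OpenCV 4.12 (cv2) and the standard library are available. Lean on these libraries where they do the work, as an engineer would, in place of code of your own. Each camera call takes 0.05 s, during which the arm holds its last target. There are 200 camera calls.

## Working session

There is one attempt and no reset: what is moved stays moved. The work goes in short steps, Python scripts to look and compute and a tool call to move; the robot and the scene stay as the last step left them, time stands still between calls to the robot, and variables do not carry over. Pictures are saved under pics/ and viewed, about 8 in all and at most 12, crops included, and the job is handed in when it is done.

Besides the shell and the picture viewer there is one more tool, called by a JSON object that holds its "method" and its "body", one argument or row to a line. carry_out: Moves the arm, as the interface text tells. Its arguments: {"type":"object","properties":{"moves":{"type":"array"},"squeeze":{"type":"number"}},"required":["moves"]}

```bash
mkdir -p pics; ls; python3 - <<'E'
from plant import r
import cv2
s=r.get_state();print(s, r.tcp_to_grasp)
for n in("scene","top"):
    cv2.imwrite(f"pics/{n}0.png",r.capture(n)); print(n,r.camera_params(n))
E
```

```text
pics
{'time_s': 0.0, 'joints': array([-5.16181266e+01,  2.05895739e+01,  6.34801967e-01, -1.91470390e-02,
       -7.01355467e+01, -1.65067633e+01]), 'qd': array([-0.03782295, -0.01963229, -0.02364111, -0.14312236,  0.04613476,
        0.09151458]), 'joint_torque': array([ 1.01296533e-03, -5.82719600e+01,  2.93048805e+01,  6.99729055e+00,
        6.71991846e-03, -1.97855657e-04]), 'tcp_pos': array([ 0.25128778, -0.62596755,  0.22565456]), 'eef_rot': array([ 95.2373491 ,  89.90790472, 117.10593893]), 'contact_force': array([-0.21592011,  0.35680961, -0.08220471]), 'moment': array([ 0.01710715, -0.01121785, -0.05545708]), 'gripper_width': 0.08784852466802047} 0.0188
scene {'K': array([[463.76618609,   0.        , 311.40454548],
       [  0.        , 463.76618609, 228.83776661],
       [  0.        ,   0.        ,   1.        ]]), 'rvec': array([ 1.11318223, -2.29883028,  1.0628943 ]), 'tvec': array([0.37267546, 0.31368568, 0.80874905])}
top {'K': array([[437.32767881,   0.        , 321.03515586],
       [  0.        , 437.32767881, 237.7668188 ],
       [  0.        ,   0.        ,   1.        ]]), 'rvec': array([ 2.18164762, -2.16702573,  0.08208969]), 'tvec': array([0.07280638, 0.55302517, 1.19620922])}
```

View pics/scene0.png

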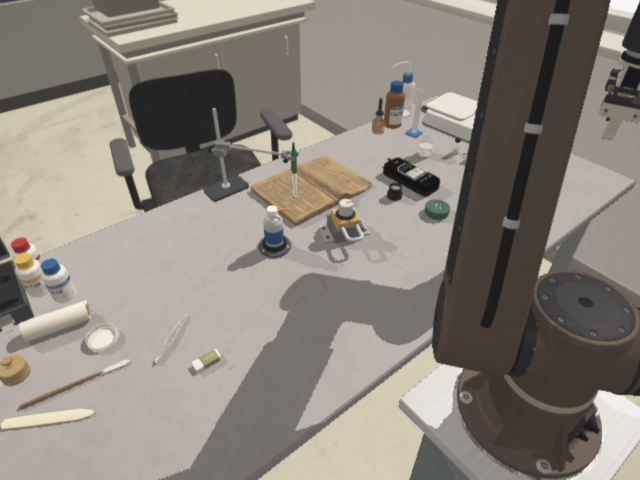

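View pics/top0.png

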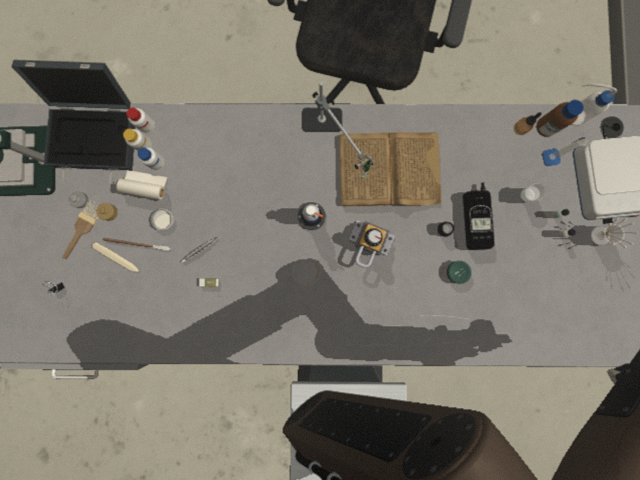

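The scene view shows the lock at about (346,222) and the canister at about (273,232). In the top view the lock is at (373,238), canister (312,214), loupe (446,228), tin (458,271) and eraser (208,282). Next I'll zoom in and measure.

```bash
cat > h.py <<'E'
import cv2,numpy as np
from plant import r
def cam(n):
    p=r.camera_params(n);R=cv2.Rodrigues(np.array(p["rvec"]))[0];t=np.array(p["tvec"]).ravel()
    return p["K"],R,t
def ray(n,uv):
    K,R,t=cam(n);d=R.T@np.linalg.inv(K)@np.array([uv[0],uv[1],1.]);return -R.T@t,d
def onz(n,uv,z):
    c,d=ray(n,uv);return c+d*(z-c[2])/d[2]
def proj(n,P):
    K,R,t=cam(n);return cv2.projectPoints(np.array(P,float).reshape(-1,1,3),cv2.Rodrigues(R)[0],t,K,None)[0][:,0]
def tri(uv1,uv2,n1="scene",n2="top"):
    c1,d1=ray(n1,uv1);c2,d2=ray(n2,uv2);d1/=np.linalg.norm(d1);d2/=np.linalg.norm(d2)
    s=np.linalg.lstsq(np.c_[d1,-d2],c2-c1,rcond=None)[0];a=c1+s[0]*d1;b=c2+s[1]*d2
    return (a+b)/2,np.linalg.norm(a-b)
def crop(img,x,y,w,h,k): return cv2.resize(img[y:y+h,x:x+w],None,fx=k,fy=k,interpolation=cv2.INTER_CUBIC)
E
python3 - <<'E'
from h import *
t=cv2.imread("pics/top0.png");s=cv2.imread("pics/scene0.png")
a=crop(t,290,195,130,75,6);b=crop(s,250,190,130,75,6)[:, :780]
cv2.imwrite("pics/c0.png",cv2.resize(np.vstack([a,b]),None,fx=.66,fy=.66) if 0 else np.vstack([a[:300*2][:450],b])[:, :][:900])
cv2.imwrite("pics/c0a.png",a);cv2.imwrite("pics/c0b.png",b)
for n,uv,z in [("canTop",(312,213),.05),("knob",(373,236),.093),("loupe",(446,228),.034),("tin",(458,271),.023),("eraser",(208,282),.013)]: print(n,onz("top",uv,z).round(3))
print("lamp",tri((294,155),(365,163)))
print("lamptop",tri((214,112),(319,92)))
E
```

```text
canTop [0.618 0.102 0.05 ]
knob [ 0.552 -0.061  0.093]
loupe [ 0.581 -0.269  0.034]
tin [ 0.463 -0.303  0.023]
eraser [0.427 0.392 0.013]
lamp (array([ 0.72881469, -0.03809769,  0.15284433]), np.float64(0.009661314150409776))
lamptop (array([0.87651284, 0.08369924, 0.2499914 ]), np.float64(0.00486705620896321))
```

View pics/c0a.png

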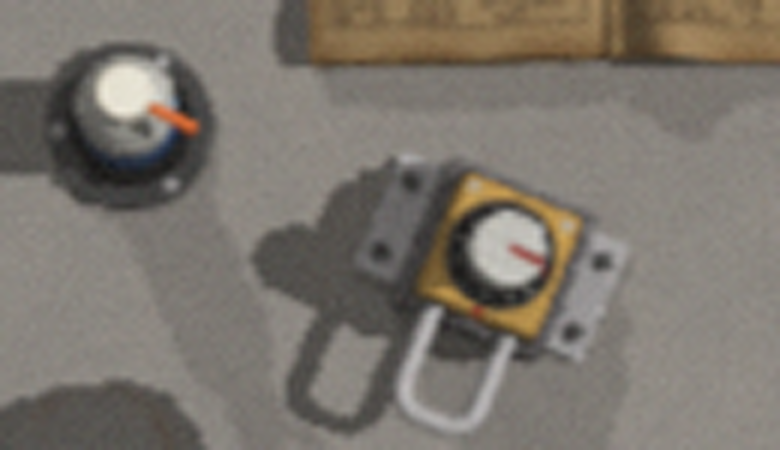

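View pics/c0b.png

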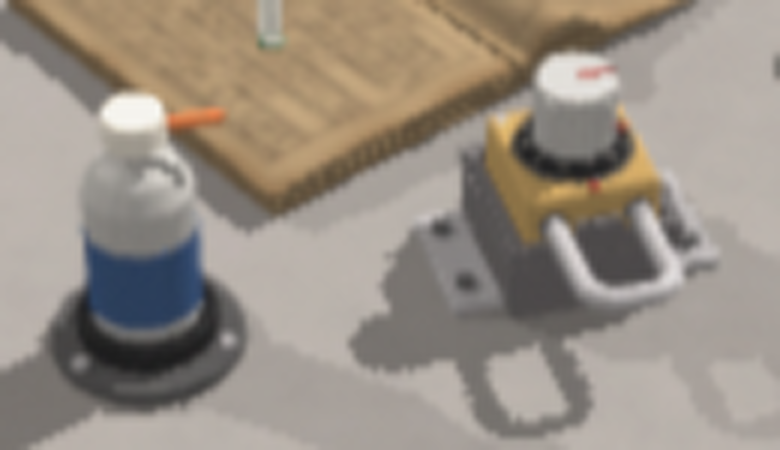

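The top crop shows the cap at crop (125,93), knob top at (508,243), body mark at (478,311) and shackle bar near (450,425). The knob's red line points to (545,262), so the dial is well counterclockwise of the mark. Now masks and rays.

```bash
cat > m.py <<'E'
from h import *
t=cv2.imread("pics/top0.png");s=cv2.imread("pics/scene0.png")
def blob(img,box,f,k=1):
    x,y,w,h=box;c=crop(img,x,y,w,h,8).astype(int);m=f(c[...,0],c[...,1],c[...,2]).astype(np.uint8)
    n,l,st,ce=cv2.connectedComponentsWithStats(m)
    o=np.argsort(-st[1:,4])[:k]+1
    return [((ce[i]+.5)/8-.5+[x,y],st[i,2:]/8) for i in o]
white=lambda b,g,R:(np.minimum(np.minimum(b,g),R)>185)
red=lambda b,g,R:((R>g+45)&(R>b+45)&(g<R*.62)&(abs(g-b)<45))
cap=blob(t,(303,203,16,16),white);capS=blob(s,(264,203,14,12),white)
kn=blob(t,(366,226,17,19),lambda b,g,R:((b>150)&(g>150)));knS=blob(s,(337,197,18,14),lambda b,g,R:((b>150)&(g>150)))
rt=blob(t,(362,225,30,30),red,3);rs=blob(s,(335,195,30,30),red,3)
print("cap",cap,onz("top",cap[0][0],.118),capS)
print("knob",kn,onz("top",kn[0][0],.093),knS)
print("red",[(a,b,onz("top",a,.093),onz("top",a,.058)) for a,b in rt],rs)
def P(u,v,x0=290,y0=195): return (np.array([u,v])+.5)/6-.5+[x0,y0]
bar=onz("top",P(447,424),.044);k=onz("top",P(508,243),.093);mk=onz("top",P(478,311),.058)
for n,q in (("bar",bar),("mark",mk)): d=k-q;print(n,q,np.hypot(d[0],d[1]),np.degrees(np.arctan2(d[1],d[0])))
print("feet",[onz("top",P(*q),.006) for q in((413,182),(381,252),(601,262),(571,332))])
print("body corners",[onz("top",P(*q),.058) for q in((468,173),(581,216),(421,284),(540,337))])
e=onz("top",P(545,263),.093)-onz("top",P(512,246),.093);print("line ang",np.degrees(np.arctan2(e[1],e[0])))
print("tri knob",tri(knS[0][0],kn[0][0]),"cap",tri(capS[0][0],cap[0][0]))
E
python3 m.py
```

```text
cap [(array([310.92525626, 209.56715072]), array([ 10.625,   8.25 , 493.875]))] [0.61761224 0.10235625 0.118     ] [(array([271.65190665, 208.45284894]), array([ 10.375,   6.125, 424.5  ]))]
knob [(array([374.06361848, 235.73362676]), array([ 11.75 ,  11.875, 754.375]))] [ 0.55292584 -0.06342732  0.093     ] [(array([347.05239506, 202.73897258]), array([ 15.625,  11.25 , 923.125]))]
red [(array([369.06512238, 246.37019231]), array([ 1.75 ,  1.75 , 17.875]), array([ 0.52483136, -0.05024212,  0.093     ]), array([ 0.52711213, -0.05378349,  0.058     ])), (array([377.92232143, 237.34196429]), array([ 3.875,  2.   , 17.5  ]), array([ 0.54874778, -0.07354164,  0.093     ]), array([ 0.55175899, -0.0777946 ,  0.058     ]))] [(array([348.53727064, 220.35034404]), array([ 1.375,  1.5  , 13.625]))]
bar [ 0.47637823 -0.04152349  0.044     ] 0.08140878156996703 -15.970186226341893
mark [ 0.52698953 -0.05428252  0.058     ] 0.029287341292923725 -19.216393139008368
feet [array([ 0.59122965, -0.02901983,  0.006     ]), array([ 0.55793958, -0.01394229,  0.006     ]), array([ 0.55387022, -0.11748691,  0.006     ]), array([ 0.52077131, -0.10320639,  0.006     ])]
body corners [array([ 0.58952986, -0.04989742,  0.058     ]), array([ 0.57029207, -0.10086466,  0.058     ]), array([ 0.53902175, -0.02862548,  0.058     ]), array([ 0.51544787, -0.08213565,  0.058     ])]
line ang -117.12482737634855
tri knob (array([ 0.55111324, -0.06519286,  0.09409221]), np.float64(0.00510037618677498)) cap (array([0.61784562, 0.1025478 , 0.11730391]), np.float64(0.0004225250755999939))
```

```bash
cat >> h.py <<'E'
from scipy.spatial.transform import Rotation as Ro
def st():
    s=r.get_state();M=Ro.from_euler("xyz",s["eef_rot"],degrees=True).as_matrix()
    print("t",round(s["time_s"],2),"tcp",(s["tcp_pos"]*1000).round(1),"xax",M[:,0].round(3),"jaw yaw",np.degrees(np.arctan2(M[1,1],M[0,1])).round(1),"j1,j6",s["joints"][[0,5]].round(1),"F",s["contact_force"].round(1),"w",(s["gripper_width"]*1000).round(1))
E
python3 - <<'E'
from h import *
st()
k=np.array([.5535,-.065]);y=np.radians(-23);ex=np.array([np.cos(y),np.sin(y)])
for d in (71,75.5,80,84.5): print(d,proj("top",[*(k-ex*d/1000),.044]))
t=cv2.imread("pics/top0.png");c=t[244:270,350:378].min(2);
for row in c[6:]: print(' '.join('%3d'%v for v in row))
E
```

```text
Traceback (most recent call last):
  File "h.py", line 20, in st
    print("t",round(s["time_s"],2),"tcp",(s["tcp_pos"]*1000).round(1),"xax",M[:,0].round(3),"jaw yaw",np.degrees(np.arctan2(M[1,1],M[0,1])).round(1),"j1,j6",s["joints"][[0,5]].round(1),"F",s["contact_force"].round(1),"w",(s["gripper_width"]*1000).round(1))
                                                                                                                                                                                                                             ^^^^^^^^^^^^^^^^^^^^^^^^^^^^^^^
AttributeError: 'float' object has no attribute 'round'
```

```bash
sed -i 's/(s\["gripper_width"\]\*1000).round(1)/round(s["gripper_width"]*1000,1)/' h.py
python3 - <<'E'
from h import *
st()
k=np.array([.5535,-.065]);y=np.radians(-23);ex=np.array([np.cos(y),np.sin(y)])
for d in (71,75.5,80,84.5): print(d,proj("top",[*(k-ex*d/1000),.044]))
t=cv2.imread("pics/top0.png");c=t[244:270,350:378].min(2);
for row in c[6:]: print(' '.join('%3d'%v for v in row))
E
```

```text
t 0.1 tcp [ 251.3 -626.   225.7] xax [-0.001  0.001 -1.   ] jaw yaw 111.9 j1,j6 [-51.6 -16.5] F [0.4 0.5 0.5] w 87.9
71 [[362.513344   260.91865788]]
75.5 [[361.86945829 262.43449619]]
80 [[361.22521394 263.9511788 ]]
84.5 [[360.58061067 265.4687064 ]]
 77  75  75  82  73  72  69  65  84 132 170 168 107  58  56  55  48  43  52  65  82  75  57  63  65  57  53  58
119 116 115 115  99  73  72  74  97 144 179 150  87  62  61  61  61  52  49  48  63  58  63 102 134 125  59  44
129 129 129 128 107  78  75  78 114 163 170 122  68  61  65  61  64  65  59  58  47  52  76 124 163 142  83  60
129 126 125 112  86  67  75  91 141 174 153  97  62  57  60  62  58  61  65  60  57  62  96 148 163 112  72  71
126 128 127 104  79  73  81 107 152 179 149 103  86  67  61  66  63  60  68  66  67  90 139 170 148  80  54  56
128 130 116  87  73  73  83 134 172 170 137 112 110 101 100  99  89  87 103 104  97 112 160 173 136 105 102  89
129 128 103  76  76  76 105 152 177 155 119 109 113 114 114 117 109 108 114 108 105 134 171 165 128 112 117 110
125 109  85  75  69  81 119 164 169 142 115 112 114 119 116 116
[... 692 characters left out ...]
 142 115 113 118 111 117 114
 74  74  76  97 122 124 113 109 131 152 164 173 167 162 146 130 134 136 159 175 154 122 117 112 111 112 112 116
 78  81  98 122 129 132 127 122 111 121 133 148 165 171 168 160 163 166 164 156 129 115 115 114 114 112 117 114
 96 114 122 128 130 130 125 127 123 121 118 117 125 144 149 156 157 156 145 126 114 110 119 118 114 111 116 113
121 125 127 130 129 130 130 131 129 126 125 123 116 117 127 126 126 115 122 115 114 115 114 114 112 114 114 111
130 130 129 130 130 128 128 127 130 128 133 129 129 128 125 124 120 112 113 113 115 117 115 116 116 112 115 118
129 132 126 127 131 125 127 130 127 130 129 132 130 135 134 127 122 116 115 119 117 116 119 114 114 112 114 108
```

{"method": "carry_out", "body": {
  "moves": [
    [367,729,0,0,0,0.787,0],
    [367,729,0,0,0,0.787,0],
    [367,729,0,0,0,0.787,0],
    [367,729,0,0,0,0.787,0],
    [367,729,0,0,0,0.787,0]
  ]
}}

```text
time_s: 0.6
tcp_pos: [0.3641, -0.4012, 0.2263]
eef_rot: [70.1, 90.0, 135.3]
contact_force: [0.8, -0.9, 0.5]
gripper_width: 0.0532
```

{"method": "carry_out", "body": {
  "moves": [
    [254,505,0,0,0,0.037,0],
    [254,505,0,0,0,0.037,0],
    [254,505,0,0,0,0.037,0],
    [254,505,0,0,0,0.037,0],
    [254,505,0,0,0,0.037,0]
  ]
}}

```text
time_s: 1.1
tcp_pos: [0.4765, -0.1777, 0.2266]
eef_rot: [-30.7, 90.0, 36.3]
contact_force: [2.4, -0.1, 0.3]
gripper_width: 0.0132
```

{"method": "carry_out", "body": {
  "moves": [
    [141,282,-40,0,0,0,0],
    [141,282,-40,0,0,0,0],
    [141,282,-40,0,0,0,0],
    [141,282,-40,0,0,0,0],
    [141,282,-40,0,0,0,0]
  ]
}}

```text
time_s: 1.6
tcp_pos: [0.5875, 0.0441, 0.1947]
eef_rot: [113.5, 90.0, -179.5]
contact_force: [0.4, -0.3, 0.5]
gripper_width: 0.0003
```

```bash
python3 -c "
from h import *
st()"
```

```text
t 1.6 tcp [587.5  44.1 194.7] xax [-0. -0. -1.] jaw yaw 157.0 j1,j6 [ 23.3 -46.3] F [ 0.4 -0.3  0.5] w 0.3
```

{"method": "carry_out", "body": {
  "moves": [
    [30,58,-35,0,0,0,0],
    [30,58,-35,0,0,0,0],
    [30,58,-65,0,0,0,0],
    [30,58,-65,0,0,0,0],
    [30,58,-65,0,0,0,0]
  ]
}}

```text
time_s: 2.1
tcp_pos: [0.6166, 0.0993, 0.1299]
eef_rot: [148.2, 89.9, -144.9]
contact_force: [0.6, -0.4, 0.6]
gripper_width: 0.0003
```

```bash
python3 - <<'E'
from h import *
st()
a=crop(r.capture("scene"),235,160,130,75,6);b=crop(r.capture("top"),275,190,130,75,6)
cv2.imwrite("pics/p1.png",cv2.resize(np.vstack([a,b]),(520,600)))
E
```

```text
t 2.1 tcp [616.6  99.3 129.9] xax [-0.002 -0.001 -1.   ] jaw yaw 157.0 j1,j6 [ 27.  -50.1] F [ 0.6 -0.4  0.6] w 0.3
```

View pics/p1.png

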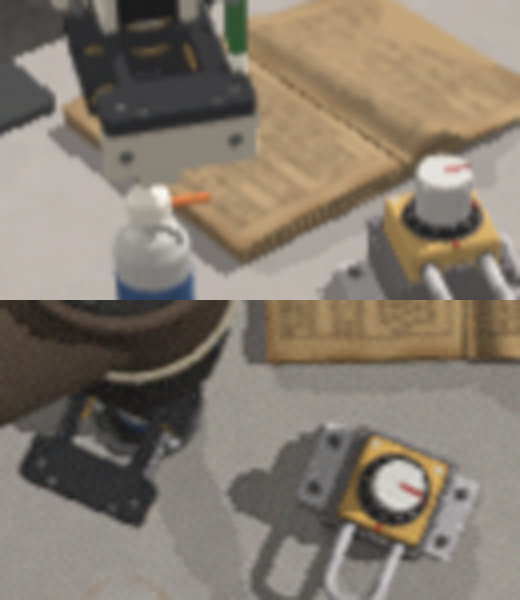

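```bash
python3 - <<'E'
from h import *
t=np.array([.6166,.0993,.1299]);j=np.array([-.92,.39,0]);p=np.array([.39,.92,0])
f=lambda q:(((np.array(q)-[235,160])*4).round(),)
for a,b,z in((0,0,0),(.096,.039,.066),(.096,-.039,.066),(.021,0.0095,0),(.065,.039,.066),(.065,-.039,.066)):
    print(a,b,z,((proj("scene",t+a*j+b*p+[0,0,z])-[235,160])*4).round())
print(-cam("scene")[1].T@cam("scene")[2])
E
```

```text
0 0 0 [[152. 175.]]
0.096 0.039 0.066 [[106. 194.]]
0.096 -0.039 0.066 [[257. 169.]]
0.021 0.0095 0 [[142. 200.]]
0.065 0.039 0.066 [[ 95. 158.]]
0.065 -0.039 0.066 [[242. 134.]]
[-0.09896329  0.54597241  0.76385936]
```

The plate in the view is the gripper's body end at the predicted pixels, and the cap and dial are unchanged. Pressing the cap.

{"method": "carry_out", "body": {
  "moves": [
    [0,1,-6,0,0,0,0],
    [0,1,-10,0,0,0,0],
    [0,1,-14,0,0,0,0],
    [0,1,-17,0,0,0,0],
    [0,1,-17,0,0,0,0]
  ]
}}

```text
time_s: 2.7
tcp_pos: [0.6173, 0.1009, 0.1133]
eef_rot: [-113.8, 90.0, -46.8]
contact_force: [-1.6, -0.6, 5.5]
gripper_width: 0.0004
```

{"method": "carry_out", "body": {
  "moves": [
    [0,0,-2,0,0,0,0],
    [0,0,-3,0,0,0,0],
    [0,0,-3,0,0,0,0]
  ]
}}

```text
time_s: 3.0
tcp_pos: [0.6173, 0.1009, 0.112]
eef_rot: [-84.7, 89.9, -17.7]
contact_force: [-6.0, -2.0, 13.7]
gripper_width: 0.0005
```

{"method": "carry_out", "body": {
  "moves": [
    [0,0,5,0,0,0,0],
    [0,0,45,0,0,0,0],
    [0,0,45,0,0,0,0],
    [-32,-83,45,0,0,0.3,70],
    [-64,-165,45,0,0,0.45,70]
  ]
}}

```text
time_s: 3.5
tcp_pos: [0.5808, 0.0079, 0.1549]
eef_rot: [-42.0, 90.0, 42.6]
contact_force: [0.7, -1.7, 0.3]
gripper_width: 0.0113
```

{"method": "carry_out", "body": {
  "moves": [
    [0,0,0,0,0,0.335,70],
    [0,0,0,0,0,0.335,70],
    [0,0,0,0,0,0.335,70],
    [0,0,0,0,0,0.335,70]
  ]
}}

```text
time_s: 3.9
tcp_pos: [0.581, 0.0078, 0.1551]
eef_rot: [-55.5, 90.0, 47.9]
contact_force: [0.2, -0.0, -0.1]
gripper_width: 0.0431
```

```bash
python3 - <<'E'
from h import *
st()
im=r.capture("scene");b=r.capture("top");cv2.imwrite("pics/s2.png",im);cv2.imwrite("pics/t2.png",b)
a=crop(im,250,150,150,90,4);b=crop(b,280,180,150,90,4)
cv2.imwrite("pics/p2.png",cv2.resize(np.vstack([a,b]),(500,600)))
E
```

```text
t 3.9 tcp [581.    7.8 155.1] xax [ 0.  0. -1.] jaw yaw -166.6 j1,j6 [20.  -6.7] F [ 0.2 -0.  -0.1] w 43.1
```

View pics/p2.png

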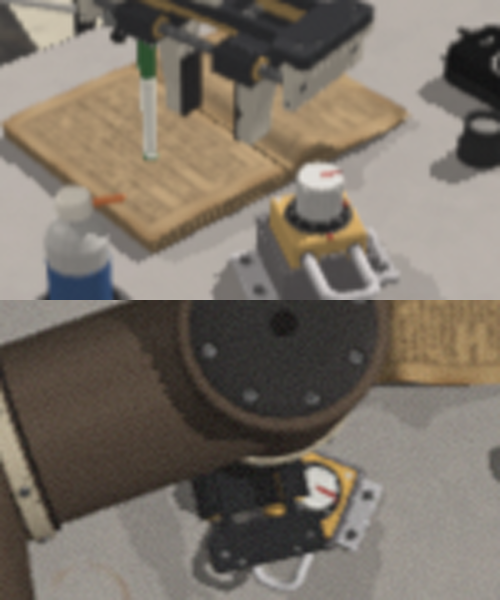

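Cap is up, dial unchanged; gripper is short of the knob by (-28,-72). Moving over it and down.

{"method": "carry_out", "body": {
  "moves": [
    [-14,-36,0,0,0,0.15,75],
    [-28,-72,0,0,0,0.15,75],
    [-28,-72,0,0,0,0.15,75],
    [-28,-72,-30,0,0,0.15,75],
    [-28,-72,-48,0,0,0.15,75]
  ]
}}

```text
time_s: 4.5
tcp_pos: [0.5528, -0.0642, 0.1061]
eef_rot: [-38.4, 90.0, 73.4]
contact_force: [-0.5, -0.8, -0.5]
gripper_width: 0.0659
```

```bash
python3 - <<'E'
from h import *
st()
im=r.capture("scene");cv2.imwrite("pics/p3.png",crop(im,285,140,120,100,5))
print(proj("scene",[[.553,-.0645,.093]]))
E
```

```text
t 4.5 tcp [552.8 -64.2 106.1] xax [ 0.  0. -1.] jaw yaw -158.2 j1,j6 [13.5  8.3] F [-0.5 -0.8 -0.5] w 65.9
[[345.22727235 202.81843355]]
```

View pics/p3.png

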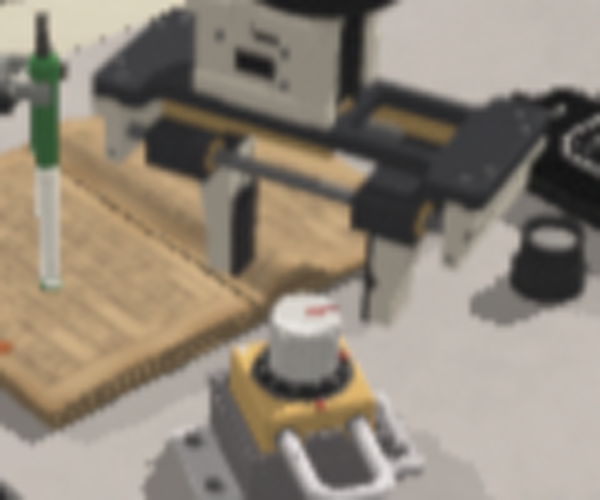

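Fingers straddle the knob (knob top at crop (307,312)), matching the projection within about 1 px. Descend and grip.

{"method": "carry_out", "body": {
  "moves": [
    [0,-1,-20,0,0,0,75],
    [0,-1,-37,0,0,0,75],
    [0,-1,-37,0,0,0,75],
    [0,-1,-37,0,0,0,30],
    [0,-1,-37,0,0,0,30]
  ],
  "squeeze": 15
}}

```text
time_s: 5.05
tcp_pos: [0.5539, -0.0649, 0.0713]
eef_rot: [-109.2, 89.9, 2.8]
contact_force: [-0.7, 0.2, 0.3]
gripper_width: 0.0548
```

{"method": "carry_out", "body": {
  "moves": [
    [0,0,0,0,0,0,30],
    [0,0,0,0,0,0,30],
    [0,0,0,0,0,0,30]
  ]
}}

```text
time_s: 5.35
tcp_pos: [0.5532, -0.0652, 0.0706]
eef_rot: [-103.3, 90.0, 8.6]
contact_force: [-0.2, -0.2, 4.1]
gripper_width: 0.0323
```

```bash
python3 -c "
from h import *
st();print(r.get_state()['moment'])"
```

```text
t 5.35 tcp [553.2 -65.2  70.6] xax [ 0.001  0.    -1.   ] jaw yaw -158.1 j1,j6 [13.4  8.5] F [-0.2 -0.2  4.1] w 32.3
[ 0.13639753  0.27643654 -0.02831976]
```

{"method": "carry_out", "body": {
  "moves": [
    [0,0,1.5,0,0,0,30],
    [0,0,1.5,0,0,-0.13,30],
    [0,0,1.5,0,0,-0.26,30],
    [0,0,1.5,0,0,-0.39,30],
    [0,0,1.5,0,0,-0.52,30]
  ]
}}

```text
time_s: 5.85
tcp_pos: [0.5524, -0.0652, 0.0712]
eef_rot: [98.8, 89.9, -179.4]
contact_force: [0.7, -0.7, -4.0]
gripper_width: 0.0327
```

{"method": "carry_out", "body": {
  "moves": [
    [0,0,0,0,0,-0.13,30],
    [0,0,0,0,0,-0.26,30],
    [0,0,0,0,0,-0.39,30],
    [0,0,0,0,0,-0.52,30],
    [0,0,0,0,0,-0.65,30]
  ]
}}

```text
time_s: 6.35
tcp_pos: [0.5517, -0.0652, 0.0708]
eef_rot: [133.4, 89.9, 178.0]
contact_force: [-2.4, 3.1, -2.4]
gripper_width: 0.0325
```

{"method": "carry_out", "body": {
  "moves": [
    [0,0,0,0,0,-0.13,30],
    [0,0,0,0,0,-0.26,30],
    [0,0,0,0,0,-0.4,30],
    [0,0,0,0,0,-0.4,30],
    [0,0,0,0,0,-0.4,30]
  ]
}}

```text
time_s: 6.85
tcp_pos: [0.5523, -0.0653, 0.0711]
eef_rot: [161.8, 89.9, -176.0]
contact_force: [-2.1, -0.7, -4.4]
gripper_width: 0.0321
```

```bash
python3 - <<'E'
from h import *
st();print(r.get_state()['moment'])
im=r.capture("scene");cv2.imwrite("pics/p4.png",crop(im,310,160,80,65,8))
E
```

```text
t 6.85 tcp [552.3 -65.3  71.1] xax [-0.001 -0.    -1.   ] jaw yaw 112.2 j1,j6 [ 13.4 -81.2] F [-2.1 -0.7 -4.4] w 32.1
[-0.12629071  0.61092456  0.03348386]
```

View pics/p4.png

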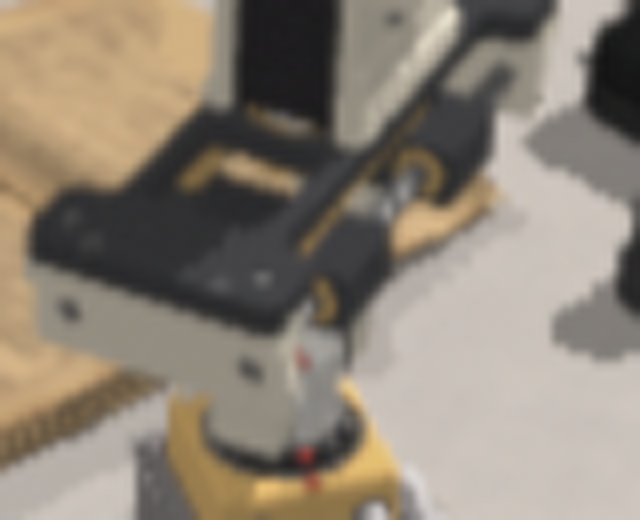

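Disc's red line at (306,457) sits by the body mark at (314,484). Releasing and backing up.

{"method": "carry_out", "body": {
  "moves": [
    [0,0,0,0,0,0,75],
    [0,0,0,0,0,0,75],
    [0,0,0,0,0,0,75],
    [0,0,20,0,0,0,75],
    [0,0,50,0,0,0,75]
  ]
}}

```text
time_s: 7.4
tcp_pos: [0.5521, -0.0653, 0.1209]
eef_rot: [168.3, 89.8, -169.7]
contact_force: [0.4, -0.0, 0.8]
gripper_width: 0.0637
```

{"method": "carry_out", "body": {
  "moves": [
    [-25,10,10,0,0,0.15,40],
    [-60,25,10,0,0,0.3,40],
    [-74,31,10,0,0,0.45,40],
    [-74,31,10,0,0,0.6,25],
    [-74,31,10,0,0,0.74,25]
  ]
}}

```text
time_s: 7.9
tcp_pos: [0.4792, -0.0337, 0.1325]
eef_rot: [-50.4, 89.9, 14.5]
contact_force: [-0.4, 0.5, 0.6]
gripper_width: 0.0313
```

```bash
python3 - <<'E'
from h import *
st()
im=r.capture("scene");b=r.capture("top")
a=crop(im,300,170,100,80,6)
cv2.imwrite("pics/p5.png",a);cv2.imwrite("pics/t5.png",b);cv2.imwrite("pics/s5.png",im)
print("bar from top0",onz("top",(361.8,264.2),.044))
for k in ([.5525,-.0655],[.5535,-.065]):
  y=np.radians(-22.5);print(np.array(k)-.08*np.array([np.cos(y),np.sin(y)]))
E
```

```text
t 7.9 tcp [479.2 -33.7 132.5] xax [ 0.002  0.001 -1.   ] jaw yaw 154.8 j1,j6 [ 19.5 -44.7] F [-0.4  0.5  0.6] w 31.3
bar from top0 [ 0.47919302 -0.03530692  0.044     ]
[ 0.47858964 -0.03488533]
[ 0.47958964 -0.03438533]
```

View pics/p5.png

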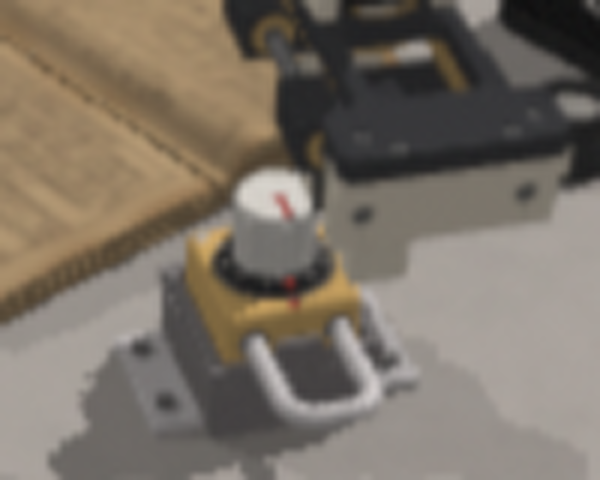

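```bash
python3 - <<'E'
from h import *
t=np.array([.4792,-.0337,.1325]);a=np.radians(154.8);j=np.array([np.cos(a),np.sin(a),0]);p=np.array([-j[1],j[0],0])
for n,q in (("tcp",t),("bodyA",t+.096*j+.039*p+[0,0,.066]),("bodyB",t+.096*j-.039*p+[0,0,.066]),("tipNear",t+.03*j),("tipFar",t-.03*j),("bar",[.4791,-.0345,.044])):
    print(n,((proj("scene",q)-[300,170])*6).round(), proj("top",q).round(1))
im=cv2.imread("pics/s5.png");red=lambda c:((c[...,2]>c[...,1]*1.6)&(c[...,2]>c[...,0]*1.6)&(c[...,2]>90))
c=crop(im,335,195,25,30,8).astype(int)
n,l,s,ce=cv2.connectedComponentsWithStats(red(c).astype(np.uint8))
for i in range(1,n):
    if s[i,4]>40:
        uv=(ce[i]+.5)/8-.5+[335,195];print(uv,s[i,4],*[onz("scene",uv,z).round(4) for z in(.093,.063,.058)])
E
```

```text
tcp [[345. 237.]] [[364.1 263.4]]
bodyA [[556. 236.]] [[364.3 306.6]]
bodyB [[330. 270.]] [[334.4 292.2]]
tipNear [[370. 286.]] [[359.1 274.1]]
tipFar [[322. 189.]] [[369.2 252.6]]
bar [[334. 416.]] [[361.5 264.2]]
[347.82409794 216.40270619] 97 [ 0.5101 -0.0347  0.093 ] [ 0.5373 -0.0607  0.063 ] [ 0.5419 -0.065   0.058 ]
[348.62037037 219.96990741] 54 [ 0.4992 -0.0274  0.093 ] [ 0.5259 -0.0531  0.063 ] [ 0.5304 -0.0574  0.058 ]
```

Dial line and mark are in line with the lock's axis; gripper pixels agree with its pose. Descend over the bar.

{"method": "carry_out", "body": {
  "moves": [
    [0,-1,0,0,0,0.045,30],
    [0,-1,-30,0,0,0.045,30],
    [0,-1,-60,0,0,0.045,30],
    [0,-1,-75,0,0,0.045,30],
    [0,-1,-82,0,0,0.045,30]
  ]
}}

```text
time_s: 8.5
tcp_pos: [0.4784, -0.0355, 0.0482]
eef_rot: [130.9, 89.9, -162.4]
contact_force: [-0.6, -0.3, 0.2]
gripper_width: 0.026
```

{"method": "carry_out", "body": {
  "moves": [
    [0,0,-6,0,0,0,30],
    [0,0,-12,0,0,0,30],
    [0,0,-16,0,0,0,30],
    [0,0,-16,0,0,0,30]
  ]
}}

```text
time_s: 8.9
tcp_pos: [0.4791, -0.0352, 0.0335]
eef_rot: [-12.7, 90.0, 54.2]
contact_force: [-0.4, 0.2, 0.0]
gripper_width: 0.0259
```

```bash
python3 - <<'E'
from h import *
st()
cv2.imwrite("pics/p6.png",crop(r.capture("scene"),300,170,100,80,6))
E
```

```text
t 8.9 tcp [479.1 -35.2  33.5] xax [ 0.  0. -1.] jaw yaw 156.9 j1,j6 [ 19.3 -42.4] F [-0.4  0.2  0. ] w 25.9
```

View pics/p6.png

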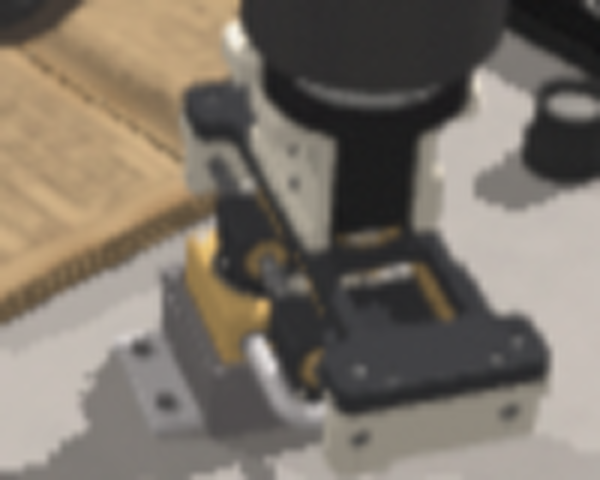

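{"method": "carry_out", "body": {
  "moves": [
    [-5.5,2.3,0,0,0,0,30],
    [-11,4.7,0,0,0,0,30],
    [-15,6.3,0,0,0,0,30],
    [-18.4,7.8,0,0,0,0,30],
    [-22,9.3,0,0,0,0,30]
  ]
}}

```text
time_s: 9.45
tcp_pos: [0.4573, -0.0255, 0.034]
eef_rot: [-53.4, 89.9, 13.6]
contact_force: [3.7, -0.8, 0.8]
gripper_width: 0.0263
```

{"method": "carry_out", "body": {
  "moves": [
    [-2,0.8,0,0,0,0,30],
    [-3.7,1.6,0,0,0,0,30],
    [-4.6,2,0,0,0,0,30]
  ]
}}

```text
time_s: 9.75
tcp_pos: [0.4525, -0.0237, 0.0337]
eef_rot: [-52.6, 90.0, 14.4]
contact_force: [2.6, -0.6, 1.4]
gripper_width: 0.0266
```

{"method": "carry_out", "body": {
  "moves": [
    [-1.4,0.6,0,0,0,0,30],
    [-2.8,1.2,0,0,0,0,30],
    [-2.8,1.2,0,0,0,0,30]
  ]
}}

```text
time_s: 10.05
tcp_pos: [0.4503, -0.0226, 0.0338]
eef_rot: [-64.1, 89.9, 2.9]
contact_force: [4.6, -1.6, 0.9]
gripper_width: 0.0266
```

{"method": "carry_out", "body": {
  "moves": [
    [-1.4,0.6,0,0,0,0,30],
    [-2.3,1,0,0,0,0,30],
    [-2.3,1,0,0,0,0,30]
  ]
}}

```text
time_s: 10.35
tcp_pos: [0.45, -0.0217, 0.0343]
eef_rot: [-68.2, 89.7, -1.1]
contact_force: [11.9, -9.3, -4.1]
gripper_width: 0.0269
```

Stop reached (force rises, no more travel). Back off, up, and look.

{"method": "carry_out", "body": {
  "moves": [
    [4,-1.7,0,0,0,0,30],
    [7,-3,0,0,0,0,30],
    [7,-3,20,0,0,0,30],
    [7,-3,60,0,0,0,30],
    [7,-3,100,0,0,0,75]
  ]
}}

```text
time_s: 10.85
tcp_pos: [0.4525, -0.0252, 0.1337]
eef_rot: [127.1, 89.7, -165.9]
contact_force: [2.1, 0.1, 0.0]
gripper_width: 0.0301
```

```bash
python3 - <<'E'
from h import *
st()
cv2.imwrite("pics/p7.png",crop(r.capture("scene"),300,170,100,80,6));cv2.imwrite("pics/t7.png",r.capture("top"))
E
```

```text
t 10.85 tcp [452.5 -25.2 133.7] xax [-0.004 -0.001 -1.   ] jaw yaw 156.9 j1,j6 [ 21.8 -44.9] F [2.1 0.1 0. ] w 30.1
```

View pics/p7.png

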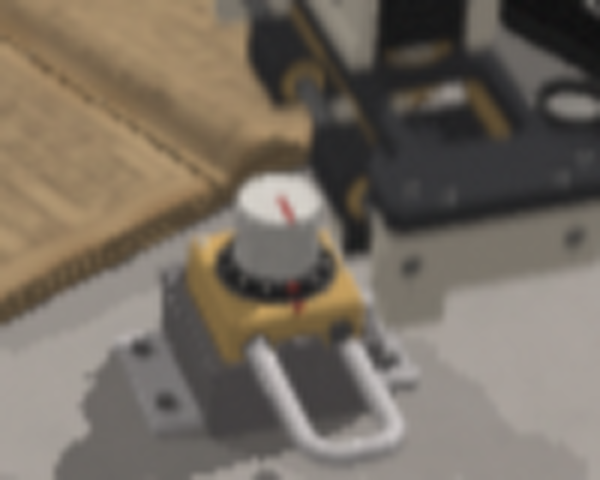

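The shackle is out (bar at (350,450), before (335,405)); lock seated. Now over the knob.

{"method": "carry_out", "body": {
  "moves": [
    [46,-18,0,0,0,0,75],
    [92,-36,0,0,0,0,75],
    [99,-39.5,0,0,0,0,75],
    [99,-39.5,0,0,0,0,75],
    [99,-39.5,-15,0,0,0,75]
  ]
}}

```text
time_s: 11.45
tcp_pos: [0.5531, -0.0642, 0.119]
eef_rot: [-35.0, 90.0, 31.9]
contact_force: [-0.2, -0.9, -0.7]
gripper_width: 0.065
```

{"method": "carry_out", "body": {
  "moves": [
    [0,0,-20,0,0,0,75],
    [0,0,-40,0,0,0,75],
    [0,0,-46,0,0,0,75],
    [0,0,-46,0,0,0,25],
    [0,0,-46,0,0,0,25]
  ],
  "squeeze": 35
}}

```text
time_s: 11.95
tcp_pos: [0.5533, -0.064, 0.0733]
eef_rot: [-71.5, 90.0, -4.5]
contact_force: [0.5, -0.3, 0.7]
gripper_width: 0.0548
```

{"method": "carry_out", "body": {
  "moves": [
    [0,0,0,0,0,0,25],
    [0,0,0,0,0,0,25],
    [0,0,0,0,0,0,25],
    [0,0,0,0,0,0,25]
  ]
}}

```text
time_s: 12.35
tcp_pos: [0.5528, -0.0641, 0.0731]
eef_rot: [93.3, 90.0, 160.2]
contact_force: [-4.4, 1.8, 6.2]
gripper_width: 0.0323
```

{"method": "carry_out", "body": {
  "moves": [
    [0,0,5,0,0,0,25],
    [0,0,12,0,0,0,25],
    [0,0,22,0,0,0,25],
    [0,0,36,0,0,0,25],
    [0,0,50,0,0,0,25]
  ]
}}

```text
time_s: 12.85
tcp_pos: [0.5533, -0.0642, 0.1236]
eef_rot: [-140.6, 90.0, -73.6]
contact_force: [-0.7, -0.2, -3.1]
gripper_width: 0.0321
```

{"method": "carry_out", "body": {
  "moves": [
    [0,0,15,0,0,0,25],
    [0,0,30,0,0,0,25],
    [0,0,45,0,0,0,25],
    [0,0,52,0,0,0,25],
    [0,0,52,0,0,0,25]
  ]
}}

```text
time_s: 13.35
tcp_pos: [0.554, -0.0641, 0.176]
eef_rot: [-55.8, 89.9, 11.2]
contact_force: [0.5, -0.8, -3.4]
gripper_width: 0.0324
```

{"method": "carry_out", "body": {
  "moves": [
    [0,0,0,0,0,0,25],
    [0,0,0,0,0,0,25],
    [0,0,0,0,0,0,25]
  ]
}}

```text
time_s: 13.65
tcp_pos: [0.5529, -0.0642, 0.1738]
eef_rot: [120.3, 89.9, -172.7]
contact_force: [-0.6, -0.6, -4.8]
gripper_width: 0.0318
```

```bash
python3 - <<'E'
from h import *
st()
im=r.capture("scene");cv2.imwrite("pics/p8.png",crop(im,250,130,200,125,4));cv2.imwrite("pics/t8.png",r.capture("top"))
E
```

```text
t 13.65 tcp [552.9 -64.2 173.8] xax [-0.001 -0.    -1.   ] jaw yaw 157.0 j1,j6 [ 13.5 -36.6] F [-0.6 -0.6 -4.8] w 31.8
```

View pics/p8.png

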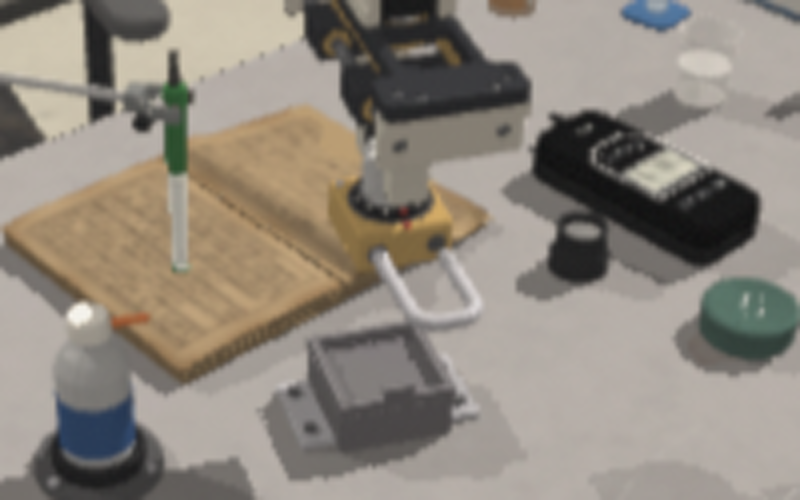

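The lock hangs level above the empty cradle with its shackle out, the load is about 4 N, and the cap is up. Tin and loupe are in place. Handing in.

```bash
python3 - <<'E'
from h import *
a=cv2.imread("pics/top0.png");b=cv2.imread("pics/t8.png")
d=cv2.absdiff(a,b).max(2)
for n,(x,y) in dict(loupe=(446,228),tin=(458,271),eraser=(208,282)).items(): print(n,d[y-12:y+12,x-12:x+12].mean().round(1))
print(r.close_job())
E
```

```text
loupe 18.4
tin 8.0
eraser 11.3
the job is handed in; nothing more can be done
None
```

The job is handed in at about 13.8 s of the 72 s, with the lock held by its dial knob above the cradle. No verdict is reported, so these are my own checks:

- **Nozzle:** I pressed the cap until the force reached 13.7 N, above the 6 N needed, and the later pictures show it back up.
- **Dial:** I turned it 90° clockwise. After release, its red line stood in line with the body's mark.
- **Shackle:** I hooked the bar and slid it at about 3–5 N until it hit a hard stop at about 15 N. Pictures show it out with the lock still seated.
- **Final hold:** I gripped the knob at 35 N and lifted it 100 mm straight up, so the underside should be about 130 mm above the table. The last picture shows the lock level, shackle open and clear of the cradle, with a load of 4–5 N on the tool.
- **Bystanders:** The tin and loupe looked unmoved in the last picture. The top-view comparison with the start gave mean differences of 8.0 for the tin, 11.3 for the eraser and 18.4 for the loupe. I take the loupe's higher value to be shadow or noise, but I did not check it further. The eraser was outside that last picture, but the arm never came near it.

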